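Index a flange on its jig and cap it

ROBOT

A 6-joint arm with a two-finger parallel gripper is mounted at the origin on a cart in front of the work surface, level with it; the furniture and walls round the work are solid. World frame = base frame: x ahead of the robot, y to its left, z up, the work surface at z = 0. Lengths are in m, angles in rad, forces in N, time in s.
With the tool pointing down it reaches from about 0.325 to 0.775 m from the base axis. Payload 9.3 kg.
Tool frame: the origin (TCP) lies on the centre line of the jaws, within the pads' length; the fingertips stand 22 mm ahead of it and the grasp point (between the pads) lies 3 mm ahead of it (r.tip_extent is the distance from the TCP to the fingertips, in m); z points along the fingers, y is the line along which they close (so a half turn about z gives the same grasp; the last joint's range is limited). The gripper opens to 85 mm and grips with 20 to 120 N. Pads are 22 mm wide; open, the fingers measure 114 mm over their backs; the gripper's body (76 mm by 85 mm) begins 54 mm behind the grasp point. The pads swing forward as they close: fully open they stand 13 mm farther back than shut.
Start: joints at [-1.407, 0.259, 0.021, 1.334, 0, 1.418], TCP at [0.171, -0.523, 0.253] pointing down, gripper open.
Joint ranges: [-3.04, 3.04], [-0.91, 1.82], [-1.04, 1.36], [-1.92, 1.95], [-1.52, 1.45], [-3.14, 3.14]. Speed limits (rad/s): [2.22, 2.22, 2.79, 3.14, 3.14, 3.14].

INTERFACE

Orientations are given as a unit quaternion [w, x, y, z].
In Python, from cell import r, vision, workorder gives the robot as it stands. The module is installed in compiled form; this text tells all that it offers.
- The arm moves only by the tool play_rows, never from a script. Its argument "increments" is a list of rows, each a list of 3 entries, a list of its own where there are three numbers: the shift along the tool's x, y, z in cm, then the turn about the tool's z in degrees, then the closure, from 0 (fully open) to 1 (shut). In form: [[[x, y, z], spin, hand], ...]. A call has 1 to 5 rows; each row shifts and turns the commanded pose from where the row before left it, along the tool's axes as they then stand; what a row does not reach is not made up. A row lasts 1/10 s, in which the tool goes at most 50 mm and 8.59 degrees, less where a joint would pass 70% of its speed; a pose out of reach is approached as far as the arm can. A call with a gripper value outside its range is refused whole. The fingers move at their own pace and stop on an object; "squeeze" is the grip in N (left out, the last holds). Time passes only in rows, so rows that do not move let the fingers close. It gives the time, the measured TCP pose, the force, the opening and the grip force at its end, in the units of the state.
- r.read_state(): the state, without advancing time (a new reading comes with each control period).
- vision.read_camera(name): name is "side" or "top" or "wrist"; returns the picture (400x640x3 uint8, red, green, blue); there is no depth.
- vision.camera_info(name): a dict with "camera_matrix" (3x3 intrinsics, pixels), "k1" (the pictures are not rectified: a ray, as slopes to the right and down, at radius r is drawn at 1 + k1 r^2 times it, then the intrinsics apply), "view" (4x4, takes a point from world to camera coordinates); the wrist camera has in their place "tool_from_camera" (4x4, takes a point from camera to tool coordinates, whose origin is the TCP and whose axes are the flange's). Camera axes: x right, y down, z forward; pixel columns grow to the right and rows downward; lengths in m; the calibration is good to about 2 mm. A picture is of the moment at which its call begins: read the wrist's pose just before it. camera_info takes no time and is no camera call.
- workorder.finish_job(): hands the job in; it is judged then, once.
The state is a dict: "time_s": time; "qpos": joint angles; "qd": joint speeds; "effort": joint torques, N m; "tool_pos": TCP position; "tcp_rot": TCP orientation; "ft_force": force on the tool from outside, world axes, zero at the start; "wrist_torque": the same for the moment, N m; "width": finger opening in m; "grasp_force": force on a finger pad.
Only numpy, scipy, OpenCV 4.12 (cv2) and the standard library are available. Lean on these libraries where they do the work, as an engineer would, in place of code of your own. Each camera call takes 0.05 s, during which the arm holds its last target. There are 200 camera calls.

TASK

Turn the aluminium flange on the blue jig by pushing its studs round, gently, until its notch comes to the red mark and the spring plunger drops home into the notch. Leave the flange down on its seat, then put the brass cap over the spindle so that it sits flat on the flange, and let go. Do not force the flange once the plunger holds it, and leave the other things on the bench where they are.

Things in the scene. Friction and masses are not known exactly. Their poses are not given: they have to be found in the camera images.
- jig: Blue jig fixed to the bench. Base plate 12 mm thick, -112 to +68 mm along its x, 124 mm wide. Origin on the spindle's axis at the bench top; z up. A seat 80 mm across carries the flange 20 mm above the bench. On the -x side a dark carrier block with a red stripe (the mark), 34x33 mm, its top 30 mm above the bench, level with the flange's top, holds the plunger 58 to 92 mm from the axis.
- spindle_foot (a point): Where the cap's underside centre must come: on the axis of the jig's upright spindle, level with the flange's top face, 30 mm above the bench. The spindle is 12 mm thick and its top is 60 mm above the bench, the last 8 mm tapering to 6 mm across.
- plunger (a joint): Brass plunger in the carrier, 8 mm wide, 7 high, axis 25 mm above the bench, red knob behind. A spring (about 2.5 N) drives it to the spindle. 0 to 0.0025 m = nose on the flange's rim, 0.006 = home in the notch. It drops in by itself when the notch is within about 1.2 mm of its line; then it stops the flange rigidly. Turn slowly (about 20 mm/s at the studs) or it may skip the notch.
- flange: Loose aluminium disc, 90 mm across, 10 thick, lying on the seat, spindle through its 14.4 mm bore. Origin: underside centre. Notch in the rim on its own -x side, 10.5 mm wide, 8 deep. Four steel studs, 10 mm thick, 12 high above its top face, 34 mm from the axis, at 45, 135, 225, 315 degrees from its x. Turns either way; pushing a stud takes 3 to 12 N; over 25 N of push from the robot damages it.
- notch (a point): Middle of the notch at the flange's top face, 41 mm from the flange's axis on its -x side; a short red line on the flange points to it.
- cap: Loose knurled brass cap (a plain tube open at both ends), 34 mm across, 36 mm high, bore 15 mm, 90 g, standing upright on the bench. Origin at the centre of its underside.
- side_cutters: Red side cutters, 86x124x11 mm, lying on the bench: leave alone. Origin at the underside's centre.
- pin_vice: Light metal pin vice, 52x84x13 mm, lying on the bench: leave alone. Origin at the underside's centre.
- paint_jar: Yellow paint jar with a green lid, 55x56x62 mm: leave alone. Origin at the underside's centre.
- paint_jar_2: Brown paint jar with a black lid, 44x44x46 mm: leave alone. Origin at the underside's centre.
- paint_bottle_5: White dropper bottle, 32x32x85 mm: leave alone. Origin at the underside's centre.
- slot_middle (a point): Middle of the carrier's arc slot: 41 mm from the spindle's axis along the jig's -x, 30 mm above the bench. The carrier with its mark and plunger is clamped somewhere within 0.3 rad either side of it about the spindle; its setting is not measured, so see it, or feel where the plunger drops in. The point 'notch' ends within 17 mm of this point.
Not all that is in view belongs to the job. What is shaped like the cap but purple or turquoise is not meant.

How it is judged:
By the outcome, as a careful person would: the job done as asked, in the order asked, and still so for the second after the job is handed in, with the robot touching nothing.
It also fails if it takes over 67 s, if anything falls off the work surface, if the arm or the gripper's body presses on something with over 40 N, if the wrist force passes 120 N, or if a joint passes its speed limit or range.

## Working session

There is one attempt and no reset: what is moved stays moved. The work goes in short steps, Python scripts to look and compute and a tool call to move; the robot and the scene stay as the last step left them, time stands still between calls to the robot, and variables do not carry over. Pictures are saved under pics/ and viewed, at most 10 in all, crops included, and the job is handed in when it is done.

Besides the shell and the picture viewer there is one more tool, called after ">>>" as name(argument=value, ...) on one line, values as JSON. play_rows: Moves the arm, as the interface text tells. Its arguments: {"type":"object","properties":{"increments":{"type":"array"},"squeeze":{"type":"number"}},"required":["increments"]}

```bash
mkdir -p pics
cat > h.py <<'E'
import numpy as np, cv2
from cell import r, vision, workorder
from scipy.spatial.transform import Rotation as R
def T_tool(s):
    q=s["tcp_rot"]; T=np.eye(4); T[:3,:3]=R.from_quat([q[1],q[2],q[3],q[0]]).as_matrix(); T[:3,3]=s["tool_pos"]; return T
def cam(name,s=None):
    i=vision.camera_info(name); V=np.array(i["view"]) if "view" in i else np.linalg.inv(T_tool(s)@np.array(i["tool_from_camera"]))
    return np.array(i["camera_matrix"]),i["k1"],V
def proj(c,P):
    K,k,V=c; P=np.atleast_2d(P); p=P@V[:3,:3].T+V[:3,3]; u=p[:,:2]/p[:,2:]; u=u*(1+k*(u**2).sum(1,keepdims=True)); return u@K[:2,:2].T+K[:2,2]
def ray(c,px):
    K,k,V=c; d=cv2.undistortPoints(np.array([[px]],float),K,np.array([k,0,0,0,0.]))[0,0]
    Rw=V[:3,:3].T; return -Rw@V[:3,3], Rw@np.array([d[0],d[1],1])
def onz(c,px,z):
    o,d=ray(c,px); return o+d*(z-o[2])/d[2]
def tri(obs):
    A=np.zeros((3,3));b=np.zeros(3)
    for c,px in obs:
        o,d=ray(c,px);d/=np.linalg.norm(d);M=np.eye(3)-np.outer(d,d);A+=M;b+=M@o
    return np.linalg.solve(A,b)
E
python3 - <<'E'
from h import *
s=r.read_state();print(s, r.tip_extent)
for n in ["top","side","wrist"]:
    im=vision.read_camera(n);cv2.imwrite(f"pics/{n}0.png",im[:,:,::-1]);i=vision.camera_info(n);print(n,i)
E
```

```text
{'time_s': 0.0, 'qpos': array([-1.40656746e+00,  2.59196557e-01,  2.07521062e-02,  1.33370330e+00,
       -8.39562303e-06,  1.41824473e+00]), 'qd': array([ 0.00040361,  0.00050156, -0.00106603,  0.00083905,  0.00125122,
        0.00127806]), 'effort': array([-1.05668645e-03, -5.55641913e+01,  3.44529927e+01,  1.35743123e-02,
       -2.86108216e-04, -4.62148506e-06]), 'tool_pos': array([ 0.17130605, -0.52237155,  0.25265998]), 'tcp_rot': array([-6.75673676e-04,  9.87482243e-01,  1.57728762e-01, -8.14293969e-06]), 'ft_force': array([-1.19466839, -0.32616076,  0.37635419]), 'wrist_torque': array([-0.01937349,  0.02007887,  0.0070114 ]), 'grasp_force': 0.0, 'width': 0.08536576739559051} 0.022
top {'camera_matrix': array([[462.24069723,   0.        , 314.15874864],
       [  0.        , 462.24069723, 195.88303431],
       [  0.        ,   0.        ,   1.        ]]), 'k1': -0.08850839201727548, 'view': array([[-0.00825831, -0.99993694, -0.00761031, -0.00242229],
       [-0.98004577,  0.00960507, -0.19853975,  0.58800206],
       [ 0.19860033,  0.00581885, -0.98006329,  1.0745848 ],
      
[... 384 characters left out ...]
659426],
       [ 0.40876558, -0.57293424, -0.71039219,  0.7104406 ],
       [ 0.        ,  0.        ,  0.        ,  1.        ]])}
wrist {'camera_matrix': array([[342.82796174,   0.        , 320.14896102],
       [  0.        , 342.82796174, 202.80303971],
       [  0.        ,   0.        ,   1.        ]]), 'k1': 0.01196335942140663, 'tool_from_camera': array([[ 2.50023659e-04, -9.50137916e-01, -3.11829885e-01,
         7.94597302e-02],
       [ 9.99999877e-01,  3.71181701e-04, -3.29186474e-04,
        -2.58663354e-04],
       [ 4.28518098e-04, -3.11829764e-01,  9.50137892e-01,
        -1.20747713e-01],
       [ 0.00000000e+00,  0.00000000e+00,  0.00000000e+00,
         1.00000000e+00]])}
```

View pics/top0.png

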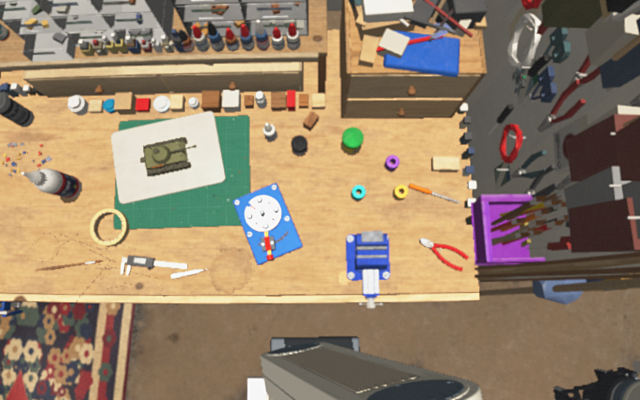

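View pics/side0.png

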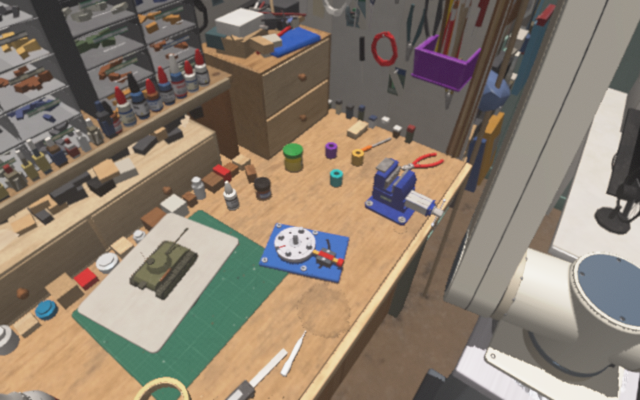

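The top view shows the jig at (266,222) with the flange centred near (263,213). There are three ring-shaped things: turquoise (358,192), purple (392,162) and brass-yellow (401,192). In the side view these are at (336,177), (331,150) and (357,157). The yellow one matches "brass cap", so I'll check it in an enlarged crop.

Run:
```python
from h import *
t=cv2.imread("pics/top0.png");s=cv2.imread("pics/side0.png")
f=lambda im,x,y,w,h,k:cv2.resize(im[y:y+h,x:x+w],None,fx=k,fy=k,interpolation=cv2.INTER_CUBIC)
a=np.hstack([f(t,228,178,80,60+30,5),f(t,345,150,80,90,5)])  # 800x450
b=np.hstack([f(s,255,215,100,37+35-0,5)[:,:],f(s,320,135,60,72,5)])
cv2.imwrite("pics/c1.png",a); cv2.imwrite("pics/c2.png",b); print(a.shape,b.shape)
```

```text
(450, 800, 3) (360, 800, 3)
```

View pics/c1.png

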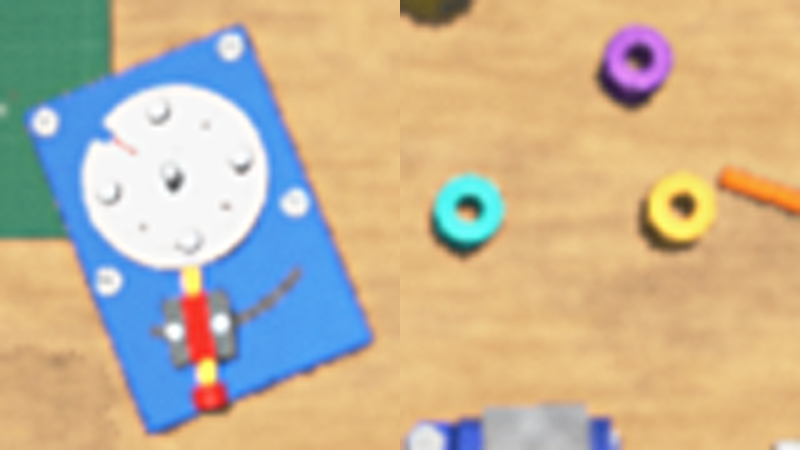

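View pics/c2.png

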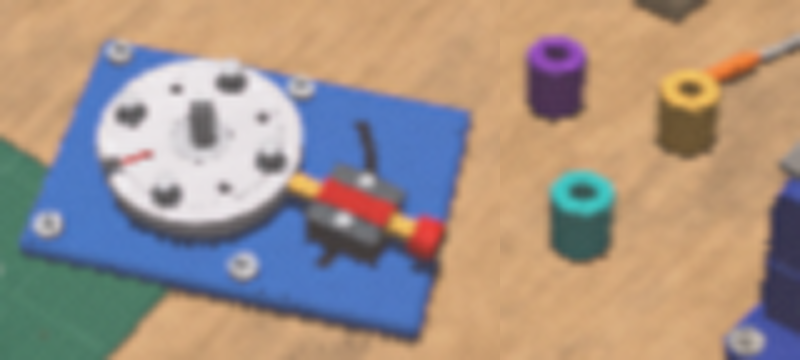

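The crops show the brass cap's top-face centre at top px (401,191) and side px (358,152.5). The flange centre is at top px (263,213), and its notch is at (248.5,205.5). The carrier's stripe runs from (266,234) to (269.5,258), and the plunger is out on the rim.

Run:
```python
from h import *
t=cam("top");s=cam("side")
p=lambda u,v,x0,y0:((u+.5)/5-.5+x0,(v+.5)/5-.5+y0)
P=lambda n,x:print(n,np.round(x,4))
T=lambda u,v:p(u,v,228,178); T2=lambda u,v:p(u-400,v,345,150)
S=lambda u,v:p(u,v,255,215); S2=lambda u,v:p(u-500,v,320,135)
P("cap tri",tri([(t,T2(681,205)),(s,S2(690,88))]))
P("cap top",onz(t,T2(681,205),.036)); P("cap side",onz(s,S2(690,88),.036))
P("fl tri",tri([(t,T(175,176)),(s,S(201,139))]))
P("fl top",onz(t,T(175,176),.03)); P("fl side",onz(s,S(201,139),.03))
P("spindle top",onz(t,T(174,172),.06)); P("spindle side",onz(s,S(202,108),.06))
c=onz(t,T(175,176),.03)
n=onz(t,T(103,138),.03);P("notch",n);P("nline",onz(t,T(123,145),.03))
for uv in [(190,280),(195,300),(203,358),(208,400)]:
    q=onz(t,T(*uv),.03); P("stripe",q); d=q-c; print(np.degrees(np.arctan2(d[1],d[0])))
d=n-c;print("notch ang",np.degrees(np.arctan2(d[1],d[0])),np.linalg.norm(d))
for uv in [(160,110),(242,158),(190,240),(108,190)]:
    d=onz(t,T(*uv),.042)-c;print("stud",np.degrees(np.arctan2(d[1],d[0])),np.linalg.norm(d))
# jig corners z=.012
for uv in [(28,112),(245,27),(372,340),(152,433)]: P("corner",onz(t,T(*uv),.012))
for n_,uv in [("turq",(468,208)),("purple",(638,60))]: P(n_,onz(t,T2(*uv),.036))
```

```text
cap tri [ 0.6038 -0.2255  0.036 ]
cap top [ 0.604  -0.2254  0.036 ]
cap side [ 0.6036 -0.2256  0.036 ]
fl tri [0.5517 0.1218 0.0283]
fl top [0.5519 0.1218 0.03  ]
fl side [0.5504 0.1227 0.03  ]
spindle top [0.5489 0.1188 0.06  ]
spindle side [0.5453 0.127  0.06  ]
notch [0.5716 0.1584 0.03  ]
nline [0.5679 0.1483 0.03  ]
stripe [0.4995 0.1137 0.03  ]
-171.1707265276706
stripe [0.4895 0.1111 0.03  ]
-170.23634303007884
stripe [0.4608 0.1069 0.03  ]
-170.66041831398266
stripe [0.4402 0.1042 0.03  ]
-171.03068571685387
notch ang 61.72995166049555 0.04152534406639476
stud 11.721327107045582 0.034228715235433645
stud -78.95922621850933 0.03725504910009289
stud -164.76845678319899 0.037225104603600255
stud 105.3611945833006 0.03505440430327514
corner [0.5887 0.2    0.012 ]
corner [0.6322 0.0889 0.012 ]
corner [0.4707 0.0241 0.012 ]
corner [0.4252 0.1339 0.012 ]
turq [ 0.6035 -0.1182  0.036 ]
purple [ 0.6797 -0.207   0.036 ]
```

```bash
cat >> h.py <<'E'
def plan(xyz,ang=None):
    s=r.read_state();M=T_tool(s);a=np.degrees(np.arctan2(M[1,0],M[0,0]))
    sp=0 if ang is None else -((ang-a+180)%360-180)
    Rn=M[:3,:3]@R.from_euler('z',sp,degrees=True).as_matrix()
    d=Rn.T@(np.array(xyz)-M[:3,3])*100
    print("t",round(s["time_s"],2),"pos",np.round(s["tool_pos"],4),"ang",round(a,2),"q6",round(s["qpos"][5],2),"spin",round(sp,2),"then cm",np.round(d,2),"F",np.round(s["ft_force"],1),"tau",np.round(s["wrist_torque"],2),"w",round(s["width"],4))
E
python3 -c "
from h import *
plan((.5515,.122,.17),62)"
```

```text
t 0.15 pos [ 0.1713 -0.5225  0.2528] ang 18.15 q6 1.42 spin -43.85 then cm [74.75  3.32  8.34] F [ 0.2  0.1 -0.1] tau [-0.03  0.   -0.01] w 0.0853
```

>>> play_rows(increments=[[[0,0,0],-8,0.4],[[0,0,0],-8,0.4],[[0,0,0],-8,0.4],[[0,0,0],-8,0.4],[[0,0,0],-8,0.4]])

```text
time_s: 0.65
tool_pos: [0.1713, -0.5225, 0.253]
tcp_rot: [-0.0, 0.873, 0.488, 0.0]
ft_force: [-0.4, 0.3, -0.1]
width: 0.0514
grasp_force: 0.0
```

>>> play_rows(increments=[[[0,0,0],-3.9,0.4],[[4.5,0.2,0],0,0.4],[[4.5,0.2,0],0,0.4],[[4.5,0.2,0],0,0.4],[[4.5,0.2,0],0,0.4]])

```text
time_s: 1.15
tool_pos: [0.2631, -0.3658, 0.253]
tcp_rot: [-0.0, 0.857, 0.515, 0.0]
ft_force: [1.4, -0.1, 0.7]
width: 0.0513
grasp_force: 0.0
```

>>> play_rows(increments=[[[4.5,0.2,0],0,0.4],[[4.5,0.2,0],0,0.4],[[4.5,0.2,0],0,0.4],[[4.5,0.2,0],0,0.4],[[4.5,0.2,0],0,0.4]])

```text
time_s: 1.65
tool_pos: [0.3775, -0.1716, 0.2533]
tcp_rot: [0.0, 0.857, 0.515, 0.0]
ft_force: [0.3, -0.2, -0.5]
width: 0.0512
grasp_force: 0.0
```

>>> play_rows(increments=[[[4.5,0.2,0],0,0.4],[[4.5,0.2,0],0,0.4],[[4.5,0.2,0],0,0.4],[[4.5,0.2,0],0,0.4],[[4.5,0.2,0],0,0.4]])

```text
time_s: 2.15
tool_pos: [0.4919, 0.0227, 0.2532]
tcp_rot: [0.0, 0.857, 0.516, -0.0]
ft_force: [-0.2, -0.4, 0.1]
width: 0.0511
grasp_force: 0.0
```

```bash
python3 -c "
from h import *
plan((.5515,.122,.17),62)"
```

```text
t 2.15 pos [0.4919 0.0227 0.2532] ang 62.06 q6 1.93 spin 0.06 then cm [11.57  0.6   8.32] F [-0.2 -0.4  0.1] tau [-0.03 -0.01  0.  ] w 0.0511
```

>>> play_rows(increments=[[[4,0.2,2.5],0,0.4],[[4,0.2,2.5],0,0.4],[[3.7,0.2,3],0,0.4],[[0,0,0],0,0.4],[[0,0,0],0,0.4]])

```text
time_s: 2.65
tool_pos: [0.551, 0.1219, 0.1722]
tcp_rot: [-0.001, 0.856, 0.516, -0.001]
ft_force: [-0.2, -0.5, 0.3]
width: 0.0514
grasp_force: 0.0
```

Run:
```python
from h import *
plan((.5515,.122,.17),62)
s=r.read_state();im=vision.read_camera("wrist");cv2.imwrite("pics/w1.png",im[:,:,::-1]);np.save("w1.npy",T_tool(s))
c=cam("wrist",s); print(proj(c,[(.5515,.122,.03),(.5515,.122,.06)]))
```

```text
t 2.65 pos [0.551  0.1219 0.1722] ang 62.15 q6 2.13 spin 0.15 then cm [0.03 0.04 0.22] F [-0.2 -0.5  0.3] tau [-0.05 -0.01  0.01] w 0.0514
[[321.79910755 194.56521425]
 [321.89359607 206.69554046]]
```

View pics/w1.png

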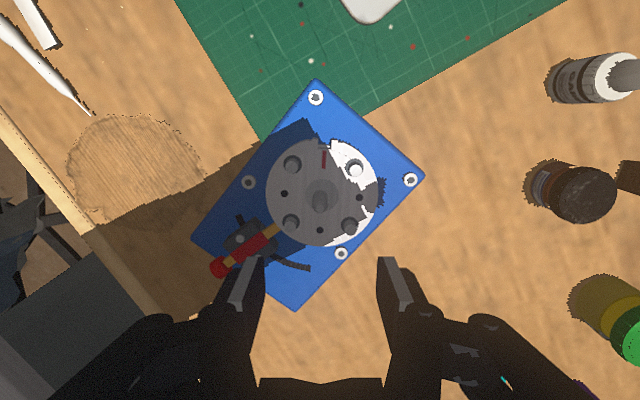

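Run:
```python
from h import *
T=np.load("w1.npy");i=vision.camera_info("wrist");c=(np.array(i["camera_matrix"]),i["k1"],np.linalg.inv(T@np.array(i["tool_from_camera"])))
im=cv2.imread("pics/w1.png")
# disc outline sample check: project candidate rim circles
for ctr in [(.5515,.122)]:
    a=np.radians(np.arange(0,360,30)); P=np.c_[ctr[0]+.045*np.cos(a),ctr[1]+.045*np.sin(a),0*a+.03]; q=proj(c,P)
    print("pred extents",q.min(0),q.max(0))
print(onz(c,(323,192),.03),onz(c,(320,203),.06), onz(c,(325.5,160),.03))
plan((.5515,.122,.06),62)
```

```text
pred extents [265.55075263 137.88832602] [377.87284183 245.69537498]
[0.55334557 0.12344733 0.03      ] [0.55160232 0.12510398 0.06      ] [0.56706989 0.14543334 0.03      ]
t 2.7 pos [0.5513 0.1212 0.1733] ang 62.08 q6 2.13 spin 0.08 then cm [ 9.000e-02 -1.000e-02  1.133e+01] F [-0.2 -0.2  1.2] tau [-0.02 -0.04  0.  ] w 0.0513
```

>>> play_rows(increments=[[[0.05,0,4],0,0.4],[[0,0,4],0,0.4],[[0,0,2],0,0.4],[[0,0,1.3],0,0.4],[[0,0,0],0,0.4]])

```text
time_s: 3.2
tool_pos: [0.551, 0.1205, 0.06]
tcp_rot: [-0.0, 0.857, 0.515, -0.001]
ft_force: [0.8, 0.3, 0.6]
width: 0.0515
grasp_force: 0.0
```

Run:
```python
from h import *
plan((.552,.1225,.05),62)
s=r.read_state();im=vision.read_camera("wrist");cv2.imwrite("pics/w2.png",im[:,:,::-1]);im=vision.read_camera("side")[200:300,240:375];
w=cv2.imread("pics/w2.png")
b=cv2.resize(im[:,:,::-1],(540,400),interpolation=cv2.INTER_CUBIC)
cv2.imwrite("pics/w2b.png",np.hstack([cv2.resize(w[60:360,220:420],(267,400)),b]))
```

```text
t 3.2 pos [0.551  0.1205 0.06  ] ang 61.96 q6 2.13 spin -0.04 then cm [ 0.22 -0.01  1.  ] F [0.8 0.3 0.6] tau [-0.02  0.01 -0.02] w 0.0515
```

View pics/w2b.png

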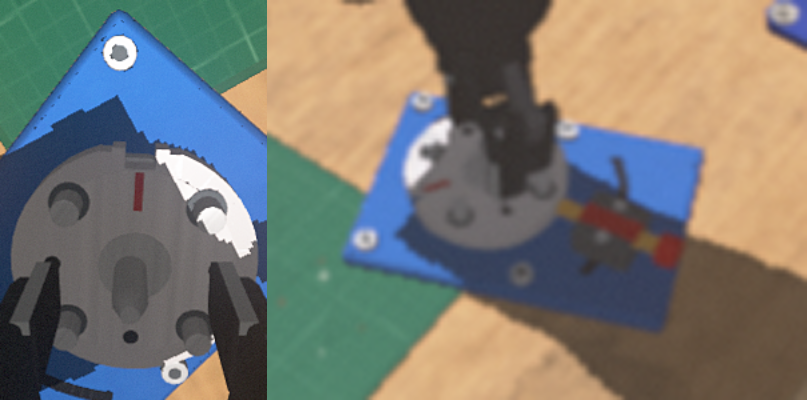

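>>> play_rows(increments=[[[0.2,0,0.5],0,0.4],[[0,0,0.3],0,0.4],[[0,0,0],0,0.4]])

```text
time_s: 3.6
tool_pos: [0.5526, 0.1235, 0.0524]
tcp_rot: [0.0, 0.857, 0.515, 0.0]
ft_force: [0.9, -0.2, -1.1]
width: 0.0512
grasp_force: 0.0
```

>>> play_rows(increments=[[[0,0,0.1],0,0.4],[[0,0,0],0,0.4]])

```text
time_s: 3.8
tool_pos: [0.5526, 0.1236, 0.0513]
tcp_rot: [-0.0, 0.857, 0.515, 0.0]
ft_force: [0.2, 0.4, 0.2]
width: 0.0511
grasp_force: 0.0
```

>>> play_rows(increments=[[[0,0,0.1],0,0.4],[[0,0,0],0,0.4]])

```text
time_s: 4.0
tool_pos: [0.5526, 0.1236, 0.0502]
tcp_rot: [-0.0, 0.857, 0.515, -0.0]
ft_force: [-0.1, 0.2, -0.1]
width: 0.0512
grasp_force: 0.0
```

>>> play_rows(increments=[[[0,0,0],-3,0.4],[[0,0,0],-3,0.4],[[0,0,0],-3,0.4],[[0,0,0],-3,0.4],[[0,0,0],-3,0.4]])

```text
time_s: 4.5
tool_pos: [0.5526, 0.123, 0.0503]
tcp_rot: [0.0, 0.782, 0.624, -0.0]
ft_force: [-1.0, -2.6, 1.3]
width: 0.0511
grasp_force: 1.7
```

>>> play_rows(increments=[[[0,0,0],-2,0.4],[[0,0,0],-2,0.4],[[0,0,0],-2,0.4],[[0,0,0],-2,0.4],[[0,0,0],-2,0.4]])

```text
time_s: 5.0
tool_pos: [0.5521, 0.1231, 0.0502]
tcp_rot: [-0.0, 0.725, 0.689, -0.001]
ft_force: [-4.0, -0.8, 2.2]
width: 0.051
grasp_force: 3.0
```

```bash
cat > an.py <<'E'
from h import *
# flange angle from top view: red line on the flange, and knob/stripe
plan((.552,.1225,.05),-153)
im=vision.read_camera("top");t=cam("top")
hsv=cv2.cvtColor(im,cv2.COLOR_RGB2HSV).astype(int)
m=((hsv[...,0]<8)|(hsv[...,0]>170))&(hsv[...,1]>60)
uv=np.argwhere(m[185:270,230:310])+[185,230]
P=np.array([onz(t,(x,y),.03) for y,x in uv]).reshape(-1,3); d=P-np.array([.552,.1225,.03])
rad=np.hypot(d[:,0],d[:,1]);a=np.degrees(np.arctan2(d[:,1],d[:,0]))
k=rad<.047; print("line",k.sum(),np.round(np.c_[rad[k]*1000,a[k]],0).tolist()[:12])
k=rad>.1; print("knob",k.sum(),rad[k].mean(),a[k].mean()); k=(rad>.06)&(rad<.09); print("stripe",np.median(a[k]))
E
python3 an.py
```

```text
t 5.0 pos [0.5521 0.1231 0.0502] ang 87.1 q6 1.69 spin -119.9 then cm [ 0.04 -0.04  0.02] F [-4.  -0.8  2.2] tau [-0.36  0.54 -0.16] w 0.051
line 0 []
knob 7 0.11215039271579154 -167.21840962069905
stripe -165.7375573800164
```

>>> play_rows(increments=[[[0,0,0],-3,0.4],[[0,0,0],-3,0.4],[[0,0,0],-3,0.4],[[0,0,0],-3,0.4],[[0,0,0],-3,0.4]])

```text
time_s: 5.55
tool_pos: [0.5521, 0.1234, 0.0502]
tcp_rot: [-0.0, 0.629, 0.778, -0.0]
ft_force: [-3.7, -0.7, 1.5]
width: 0.051
grasp_force: 2.9
```

>>> play_rows(increments=[[[0,0,0],-3,0.4],[[0,0,0],-3,0.4],[[0,0,0],-3,0.4],[[0,0,0],-3,0.4],[[0,0,0],-3,0.4]])

```text
time_s: 6.05
tool_pos: [0.5521, 0.1236, 0.0502]
tcp_rot: [-0.0, 0.522, 0.853, -0.0]
ft_force: [-2.7, 0.3, 1.2]
width: 0.0512
grasp_force: 2.6
```

>>> play_rows(increments=[[[0,0,0],-3,0.4],[[0,0,0],-3,0.4],[[0,0,0],-3,0.4],[[0,0,0],-3,0.4],[[0,0,0],-3,0.4]])

```text
time_s: 6.55
tool_pos: [0.5521, 0.1237, 0.0502]
tcp_rot: [-0.001, 0.406, 0.914, -0.0]
ft_force: [-2.8, 0.9, 2.7]
width: 0.0511
grasp_force: 2.6
```

>>> play_rows(increments=[[[0,0,0],-3,0.4],[[0,0,0],-3,0.4],[[0,0,0],-3,0.4],[[0,0,0],-3,0.4],[[0,0,0],-3,0.4]])

```text
time_s: 7.05
tool_pos: [0.552, 0.1237, 0.0502]
tcp_rot: [-0.001, 0.283, 0.959, 0.0]
ft_force: [-4.1, 1.6, 2.4]
width: 0.0515
grasp_force: 2.7
```

>>> play_rows(increments=[[[0,0,0],-3,0.4],[[0,0,0],-3,0.4],[[0,0,0],-3,0.4],[[0,0,0],-3,0.4],[[0,0,0],-3,0.4]])

```text
time_s: 7.55
tool_pos: [0.5518, 0.1238, 0.0502]
tcp_rot: [-0.001, 0.155, 0.988, 0.0]
ft_force: [-4.1, 0.8, 2.6]
width: 0.0512
grasp_force: 3.0
```

```bash
python3 an.py
python3 - <<'E'
from h import *
s=r.read_state();w=vision.read_camera("wrist")[:,:,::-1];cv2.imwrite("pics/w3.png",w[40:340,120:520]); np.save("w3.npy",T_tool(s))
E
```

```text
t 7.55 pos [0.5518 0.1238 0.0502] ang 162.14 q6 0.38 spin -44.86 then cm [ 0.04 -0.12  0.02] F [-4.1  0.8  2.6] tau [ 0.11  0.75 -0.2 ] w 0.0512
line 0 []
knob 9 0.11366272150852537 -163.64001622574176
stripe -166.11084432139742
```

View pics/w3.png

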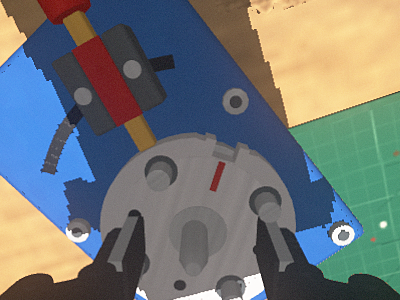

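The picture shows the red line at (217,176), the notch mouth at about (229,148) and the plunger nose at (147,143). The stripe centre runs from (83,42) to (128,115).

Run:
```python
from h import *
T=np.load("w3.npy");i=vision.camera_info("wrist");c=(np.array(i["camera_matrix"]),i["k1"],np.linalg.inv(T@np.array(i["tool_from_camera"])))
C=np.array([.552,.1225])
for n,p,z in [("line a",(221,163),.03),("line b",(214,190),.03),("line m",(217.5,176),.03),("stripe a",(83,42),.03),("stripe b",(128,117),.03),("nose",(147,143),.0285),("rod",(76,25),.0285),("stud r",(264,197),.042),("stud l",(161,168),.042)]:
    q=onz(c,(p[0]+120,p[1]+40),z)[:2]-C; print(n,np.hypot(*q),np.degrees(np.arctan2(q[1],q[0]))%360)
```

```text
line a 0.03638496442097247 146.19232924319655
line b 0.023473154667062564 144.36389548311865
line m 0.030231905056780653 145.62121011566305
stripe a 0.09516868240368746 190.0487410368149
stripe b 0.06210455143039371 189.97322364218
nose 0.04862033559575229 188.8697325912738
rod 0.1018138199254306 189.67414633200403
stud r 0.036437683204907055 114.02599524924229
stud l 0.03954189016775725 183.8380466852839
```

>>> play_rows(increments=[[[0,0,0],-3,0.4],[[0,0,0],-3,0.4],[[0,0,0],-3,0.4],[[0,0,0],-3,0.4],[[0,0,0],-3,0.4]])

```text
time_s: 8.15
tool_pos: [0.5517, 0.1236, 0.0501]
tcp_rot: [-0.001, 0.026, 1.0, 0.0]
ft_force: [-4.5, 1.2, 3.4]
width: 0.0512
grasp_force: 3.2
```

>>> play_rows(increments=[[[0,0,0],-3,0.4],[[0,0,0],-3,0.4],[[0,0,0],-3,0.4],[[0,0,0],-3,0.4],[[0,0,0],-3,0.4]])

```text
time_s: 8.65
tool_pos: [0.5515, 0.1235, 0.0501]
tcp_rot: [-0.001, -0.105, 0.994, 0.0]
ft_force: [-6.8, -0.4, 4.2]
width: 0.0513
grasp_force: 4.0
```

>>> play_rows(increments=[[[0,0,0],-1.5,0.4],[[0,0,0],-1.5,0.4],[[0,0,0],-1.5,0.4],[[0,0,0],-1,0.4],[[0,0,0],-1,0.4]])

```text
time_s: 9.15
tool_pos: [0.5514, 0.1235, 0.0501]
tcp_rot: [-0.001, -0.16, 0.987, 0.0]
ft_force: [-6.6, -0.9, 4.0]
width: 0.0517
grasp_force: 4.1
```

```bash
python3 an.py
```

```text
t 9.15 pos [0.5514 0.1235 0.0501] ang -161.54 q6 -0.25 spin -8.54 then cm [-0.01 -0.12  0.01] F [-6.6 -0.9  4. ] tau [-0.12  1.36 -0.19] w 0.0517
line 0 []
knob 7 0.11180700861373247 -167.18320784485294
stripe -165.7375573800164
```

>>> play_rows(increments=[[[0,0,0],-1,0.4],[[0,0,0],-1,0.4],[[0,0,0],-1,0.4]])

```text
time_s: 9.5
tool_pos: [0.5513, 0.1234, 0.0501]
tcp_rot: [-0.001, -0.186, 0.983, 0.0]
ft_force: [-6.4, 0.1, 4.6]
width: 0.0515
grasp_force: 4.0
```

>>> play_rows(increments=[[[0,0,0],-1,0.4],[[0,0,0],-1,0.4]])

```text
time_s: 9.7
tool_pos: [0.5513, 0.1234, 0.0501]
tcp_rot: [-0.001, -0.203, 0.979, 0.0]
ft_force: [-7.9, -0.5, 5.0]
width: 0.0511
grasp_force: 4.2
```

```bash
cat > kn.py <<'E'
from h import *
# knob centre (red blob outermost) from wrist view at plunger height, as radius/angle about the axis; line angle
s=r.read_state();im=vision.read_camera("wrist");c=cam("wrist",s)
hsv=cv2.cvtColor(np.ascontiguousarray(im),cv2.COLOR_RGB2HSV).astype(int)
m=(((hsv[...,0]<6)|(hsv[...,0]>172))&(hsv[...,1]>140)&(hsv[...,2]>50)).astype(np.uint8)
n,l,st,ce=cv2.connectedComponentsWithStats(m)
for k in range(1,n):
    if st[k,4]>25:
        q=onz(c,ce[k],.03)[:2]-[.552,.1225]; rr=np.hypot(*q)
        if rr<.15: print("red",st[k].tolist(),"px",np.round(ce[k]),"r",round(rr*1000,1),"ang",round(np.degrees(np.arctan2(q[1],q[0]))%360,2))
plan((.552,.1225,.05),-153)
E
python3 kn.py
python3 -c "
from h import *
# same in the older picture
"
```

```text
red [361, 0, 52, 36, 1480] px [387.  15.] r 110.1 ang 189.82
red [338, 55, 53, 95, 2769] px [363. 102.] r 78.8 ang 189.82
red [331, 202, 15, 29, 167] px [338. 216.] r 30.1 ang 185.73
t 9.75 pos [0.5513 0.1235 0.0501] ang -156.48 q6 -0.34 spin -3.48 then cm [-0.02 -0.12  0.01] F [-6.8  0.5  4.1] tau [-0.13  1.34 -0.18] w 0.051
```

>>> play_rows(increments=[[[0,0,0],-1,0.4],[[0,0,0],-1,0.4]])

```text
time_s: 9.95
tool_pos: [0.5513, 0.1234, 0.0501]
tcp_rot: [-0.001, -0.22, 0.975, 0.0]
ft_force: [-7.1, -0.9, 4.4]
width: 0.0514
grasp_force: 4.3
```

```bash
python3 kn.py
```

```text
red [370, 0, 52, 41, 1637] px [396.  17.] r 110.3 ang 189.95
red [343, 57, 56, 95, 2768] px [370. 104.] r 78.8 ang 189.82
red [330, 202, 16, 29, 168] px [338. 216.] r 30.0 ang 187.62
t 10.0 pos [0.5514 0.1234 0.0501] ang -154.48 q6 -0.37 spin -1.48 then cm [-0.01 -0.11  0.01] F [-2.5 -1.1  1.8] tau [-0.04  0.48 -0.01] w 0.0512
```

>>> play_rows(increments=[[[0,0,0],-0.5,0.4],[[0,0,0],0,0.4]])

```text
time_s: 10.2
tool_pos: [0.5526, 0.1236, 0.0502]
tcp_rot: [-0.0, -0.225, 0.974, 0.0]
ft_force: [-1.9, 0.2, 0.1]
width: 0.0511
grasp_force: 0.9
```

```bash
python3 kn.py
```

```text
red [372, 0, 52, 46, 1778] px [398.  20.] r 108.0 ang 190.11
red [345, 54, 57, 95, 2791] px [373. 101.] r 78.8 ang 189.84
red [329, 198, 13, 30, 169] px [335. 212.] r 30.1 ang 191.49
t 10.25 pos [0.5526 0.1236 0.0501] ang -154.0 q6 -0.38 spin -1.0 then cm [ 0.1  -0.07  0.01] F [-2.8  0.8 -0.4] tau [ 0.13  0.47 -0.04] w 0.0514
```

The plunger has dropped: the gap between knob and carrier went from 19 px to 8 px and the force fell away. I'll stop pushing, back the fingers off and lift.

>>> play_rows(increments=[[[0,0,0],3,0.4],[[0,0,0],5,0.4],[[0,0,0],5,0.4],[[0,0,-1],0,0.4],[[0,0,-3],0,0.4]])

```text
time_s: 10.75
tool_pos: [0.5518, 0.1233, 0.0891]
tcp_rot: [-0.002, -0.115, 0.993, 0.0]
ft_force: [0.7, -0.6, -0.2]
width: 0.0513
grasp_force: 0.0
```

>>> play_rows(increments=[[[0,0,-4],0,0.4],[[0,0,-4],0,0.4],[[0,0,0],0,0.4],[[0,0,0],0,0.4],[[0,0,0],0,0.4]])

```text
time_s: 11.25
tool_pos: [0.5523, 0.1235, 0.1697]
tcp_rot: [-0.0, -0.114, 0.993, 0.0]
ft_force: [0.4, -0.1, -0.3]
width: 0.0513
grasp_force: 0.0
```

```bash
python3 kn.py
python3 - <<'E'
from h import *
s=r.read_state();w=vision.read_camera("wrist")[:,:,::-1];cv2.imwrite("pics/w4f.png",w);np.save("w4.npy",T_tool(s))
cv2.imwrite("pics/w4.png",cv2.resize(w[60:290,220:440],None,fx=2.5,fy=2.5,interpolation=cv2.INTER_CUBIC))
plan((.604,-.2255,.15),90)
E
```

```text
red [315, 38, 26, 21, 458] px [327.  48.] r 108.2 ang 189.79
red [316, 69, 19, 50, 799] px [325.  93.] r 78.5 ang 189.7
red [319, 151, 3, 17, 40] px [320. 158.] r 30.6 ang 191.45
t 11.3 pos [0.5522 0.1235 0.1693] ang -166.91 q6 -0.16 spin -13.91 then cm [ 0.04 -0.08 11.93] F [ 0.5 -0.1  0.3] tau [ 0.05  0.01 -0.03] w 0.0513
t 11.35 pos [0.5521 0.1234 0.1692] ang -166.92 q6 -0.16 spin 103.08 then cm [-34.89   5.19   1.91] F [-0.9  0.5 -0.8] tau [ 0.01  0.   -0.03] w 0.0511
```

View pics/w4.png

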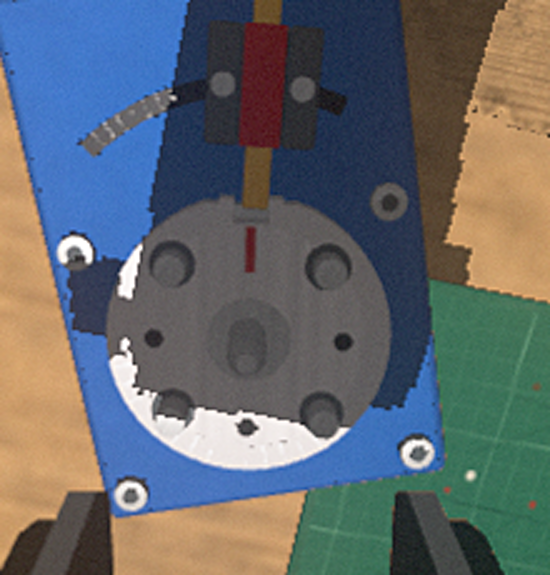

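The view shows the plunger seated in the notch, with the red line under it at crop (250,250). The flange disc centre is at crop (248.5,333) and the spindle top is at (246,362).

Run:
```python
from h import *
T=np.load("w4.npy");i=vision.camera_info("wrist");c=(np.array(i["camera_matrix"]),i["k1"],np.linalg.inv(T@np.array(i["tool_from_camera"])))
f=lambda u,v:(220+u/2.5,60+v/2.5)
for ctr in [(.552,.1225),(.553,.1225),(.552,.1235)]:
    a=np.radians(np.arange(0,360,2)); q=proj(c,np.c_[ctr[0]+.045*np.cos(a),ctr[1]+.045*np.sin(a),0*a+.03])
    q=(q-[220,60])*2.5; print(ctr,q.min(0),q.max(0), (proj(c,[(*ctr,.06)])-[220,60])*2.5)
    s=np.radians([144.6,54.6,-35.4,-125.4]); print((proj(c,np.c_[ctr[0]+.034*np.cos(s),ctr[1]+.034*np.sin(s),0*s+.042])-[220,60]).round(1)*2.5)
print("spindle",onz(c,f(246,360),.06))
```

```text
(0.552, 0.1225) [104.46820575 199.71214972] [388.27924975 471.29619706] [[246.01035445 373.56567346]]
[[332.25 281.75]
 [318.25 431.5 ]
 [164.75 422.75]
 [169.75 272.  ]]
(0.553, 0.1225) [103.91500386 202.9686842 ] [387.4099248  473.94675343] [[245.21927285 376.79687569]]
[[331.25 285.  ]
 [317.5  434.25]
 [164.25 425.5 ]
 [169.   275.25]]
(0.552, 0.1235) [107.58393054 200.47085977] [391.31906233 471.91292359] [[249.4356039 374.3179218]]
[[335.5  282.5 ]
 [321.25 432.  ]
 [168.   423.5 ]
 [173.   272.75]]
spindle [0.54804204 0.12158202 0.06      ]
```

>>> play_rows(increments=[[[0,0,-1],8,0.3],[[0,0,-1],8,0.3],[[0,0,-1],8,0.3],[[0,0,0],8,0.3],[[0,0,0],8,0.3]])

```text
time_s: 11.85
tool_pos: [0.5525, 0.1235, 0.1996]
tcp_rot: [-0.001, 0.236, 0.972, -0.0]
ft_force: [0.9, 0.9, -0.7]
width: 0.06
grasp_force: 0.0
```

>>> play_rows(increments=[[[0,0,0],8,0.3],[[0,0,0],8,0.3],[[0,0,0],8,0.3],[[0,0,0],8,0.3],[[0,0,0],8,0.3]])

```text
time_s: 12.35
tool_pos: [0.5523, 0.1235, 0.1992]
tcp_rot: [-0.001, 0.554, 0.833, -0.001]
ft_force: [0.0, -0.5, -1.2]
width: 0.0598
grasp_force: 0.0
```

>>> play_rows(increments=[[[0,0,0],8,0.3],[[0,0,0],8,0.3],[[0,0,0],7,0.3],[[-4.3,0.6,0],0,0.3],[[-4.3,0.6,0],0,0.3]])

```text
time_s: 12.85
tool_pos: [0.5644, 0.0375, 0.1993]
tcp_rot: [-0.001, 0.706, 0.708, -0.001]
ft_force: [1.7, -0.6, 0.3]
width: 0.0599
grasp_force: 0.0
```

>>> play_rows(increments=[[[-4.3,0.6,0],0,0.3],[[-4.3,0.6,0],0,0.3],[[-4.3,0.7,0],0,0.3],[[-4.3,0.7,0],0,0.3],[[-4.3,0.7,0],0,0.3]])

```text
time_s: 13.35
tool_pos: [0.5977, -0.1792, 0.1992]
tcp_rot: [-0.001, 0.707, 0.708, -0.0]
ft_force: [1.8, 0.8, -0.5]
width: 0.0597
grasp_force: 0.0
```

>>> play_rows(increments=[[[-4.3,0.7,0],0,0.3],[[0,0,2],0,0.3],[[0,0,1],0,0.3],[[0,0,0],0,0.3],[[0,0,0],0,0.3]])

```text
time_s: 13.85
tool_pos: [0.6048, -0.2194, 0.1702]
tcp_rot: [-0.0, 0.706, 0.708, -0.0]
ft_force: [-0.3, 0.4, 0.7]
width: 0.0597
grasp_force: 0.0
```

```bash
cat > cap.py <<'E'
from h import *
import sys
s=r.read_state();im=vision.read_camera("wrist");c=cam("wrist",s);cv2.imwrite("pics/"+sys.argv[1],im[:,:,::-1])
hsv=cv2.cvtColor(np.ascontiguousarray(im),cv2.COLOR_RGB2HSV).astype(int)
m=((hsv[...,0]>18)&(hsv[...,0]<32)&(hsv[...,1]>130)).astype(np.uint8)
n,l,st,ce=cv2.connectedComponentsWithStats(m)
for k in range(1,n):
    if st[k,4]>200: print(st[k].tolist(),ce[k].round(1),onz(c,ce[k],.036).round(4))
a=np.radians(np.arange(0,360,2))
for z,rr in [(.036,.017),(0,.017),(.036,.0075)]:
    q=proj(c,np.c_[.604+rr*np.cos(a),-.2255+rr*np.sin(a),0*a+z]); print("pred",z,rr,q.min(0).round(1),q.max(0).round(1))
plan((.604,-.2255,.15),90)
cv2.imwrite("pics/c"+sys.argv[1],cv2.resize(im[100:300,220:420,::-1],None,fx=3,fy=3,interpolation=cv2.INTER_CUBIC))
E
python3 cap.py w5.png
```

```text
[461, 3, 41, 78, 1132] [480.7  41. ] [ 0.7121 -0.1077  0.036 ]
pred 0.036 0.017 [298.4 185.1] [341.7 226.2]
pred 0 0.017 [300.9 174.3] [339.3 211.1]
pred 0.036 0.0075 [310.5 196.9] [329.6 215. ]
t 13.9 pos [ 0.6051 -0.2195  0.1708] ang 90.13 q6 1.09 spin 0.13 then cm [-0.6  -0.12  2.08] F [ 0.5  0.1 -0.2] tau [-0.01 -0.02 -0.01] w 0.0598
```

View pics/cw5.png

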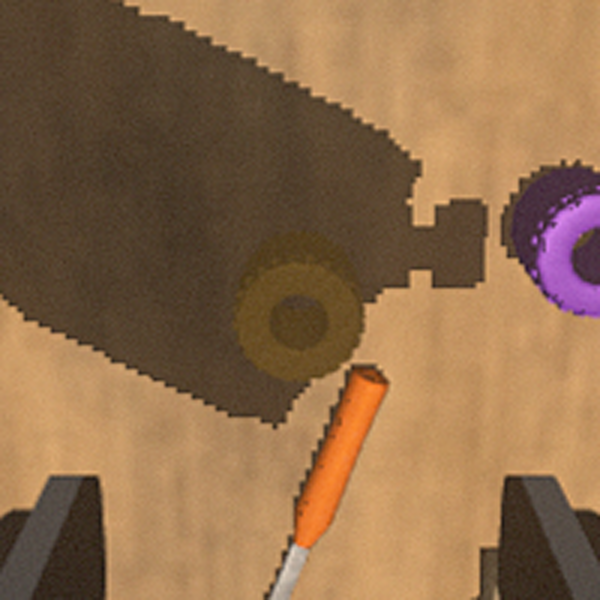

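Top-face centre of the brass cap is at crop (299,319.5), which agrees with the earlier position to within 1 mm. The screwdriver handle's tip, at crop (370,370), is close on the lower right. I'll turn the grasp by 25° so the right finger clears it.

```bash
python3 -c "
from h import *
plan((.604,-.226,.03),115)"
```

```text
t 13.9 pos [ 0.6051 -0.2195  0.1708] ang 90.13 q6 1.09 spin -24.87 then cm [-0.54 -0.38 14.08] F [ 0.5  0.1 -0.2] tau [-0.01 -0.02 -0.01] w 0.0598
```

>>> play_rows(increments=[[[0,0,0],-8,0.3],[[0,0,0],-8,0.3],[[0,0,0],-8.9,0.3],[[-0.5,-0.4,3.5],0,0.3],[[0,0,4],0,0.3]])

```text
time_s: 14.4
tool_pos: [0.6048, -0.2269, 0.0973]
tcp_rot: [0.003, 0.539, 0.842, 0.0]
ft_force: [0.7, 0.0, 0.1]
width: 0.06
grasp_force: 0.0
```

>>> play_rows(increments=[[[0,0,2],0,0.3],[[0,0,0],0,0.3],[[0,0,0],0,0.3]])

```text
time_s: 14.7
tool_pos: [0.604, -0.2263, 0.0766]
tcp_rot: [0.001, 0.54, 0.842, 0.0]
ft_force: [-0.0, -0.7, -0.4]
width: 0.0599
grasp_force: 0.0
```

```bash
python3 -c "
from h import *
plan((.604,-.226,.03),115)"
```

```text
t 14.7 pos [ 0.604  -0.2263  0.0766] ang 114.7 q6 0.65 spin -0.3 then cm [0.03 0.01 4.66] F [-0.  -0.7 -0.4] tau [ 0.01 -0.03 -0.02] w 0.0599
```

>>> play_rows(increments=[[[0,0,2],0,0.3],[[0,0,1.5],0,0.3],[[0,0,0.8],0,0.3],[[0,0,0.3],0,0.3],[[0,0,0],0,0.3]])

```text
time_s: 15.2
tool_pos: [0.6039, -0.2268, 0.0302]
tcp_rot: [0.001, 0.54, 0.842, 0.0]
ft_force: [-1.0, -0.1, 0.5]
width: 0.0596
grasp_force: 0.0
```

>>> play_rows(increments=[[[0,0,0],0,0.5],[[0,0,0],0,0.7],[[0,0,0],0,0.8],[[0,0,0],0,0.8],[[0,0,0],0,0.8]], squeeze=35)

```text
time_s: 15.7
tool_pos: [0.6039, -0.2269, 0.0304]
tcp_rot: [0.001, 0.54, 0.842, 0.0]
ft_force: [-1.2, -0.4, 5.2]
width: 0.034
grasp_force: 34.6
```

>>> play_rows(increments=[[[0,0,-0.5],0,0.8],[[0,0,-1],0,0.8],[[0,0,-2],0,0.8],[[0,0,0],0,0.8],[[0,0,0],0,0.8]])

```text
time_s: 16.2
tool_pos: [0.6036, -0.2268, 0.0648]
tcp_rot: [0.001, 0.54, 0.842, 0.0]
ft_force: [-0.0, 0.9, -0.1]
width: 0.0336
grasp_force: 34.9
```

Run:
```python
from h import *
s=r.read_state();im=vision.read_camera("wrist");np.save("w6.npy",T_tool(s));plan((.5508,.1225,.17),101.5)
cv2.imwrite("pics/w6.png",cv2.resize(im[180:400,200:440,::-1],None,fx=2.5,fy=2.5,interpolation=cv2.INTER_CUBIC))
c=cam("wrist",s);i=vision.camera_info("wrist")
```

```text
t 16.25 pos [ 0.6033 -0.2266  0.0641] ang 114.65 q6 0.65 spin 13.15 then cm [ 35.25   1.82 -10.59] F [-0.4  0.3 -0.9] tau [-0.    0.03  0.03] w 0.0335
```

View pics/w6.png

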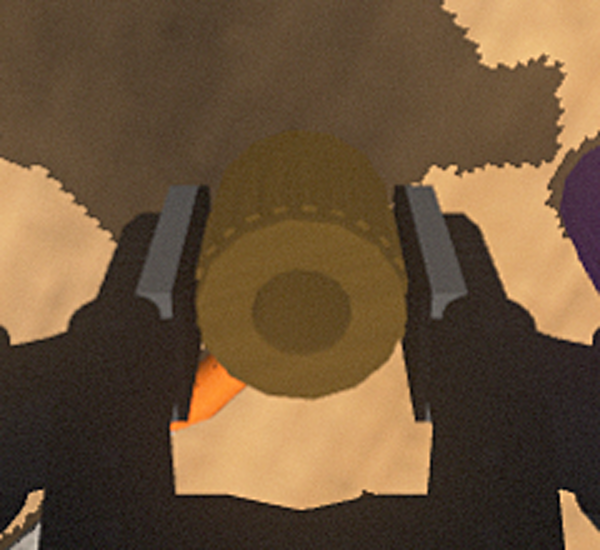

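The brass cap is held upright. Its top centre is at crop (301,308), which is full-image (320.4,303.2). Next I'll work out where it sits in the hand.

Run:
```python
from h import *
i=vision.camera_info("wrist");c=(np.array(i["camera_matrix"]),i["k1"],np.linalg.inv(np.array(i["tool_from_camera"])))
for p in [(320.4,303.2)]: print(onz(c,p,-.0057),onz(c,p,-.0037))
print(proj(c,[(0,0,-.0057)]))
plan((.5508,.1225,.17),101.5)
```

```text
[ 0.00146362 -0.00046082 -0.0057    ] [ 9.08823919e-05 -4.58289642e-04 -3.70000000e-03]
[[321.5751288  306.41780209]]
t 16.25 pos [ 0.6033 -0.2266  0.0641] ang 114.65 q6 0.65 spin 13.15 then cm [ 35.25   1.82 -10.59] F [-0.4  0.3 -0.9] tau [-0.    0.03  0.03] w 0.0335
```

>>> play_rows(increments=[[[0,0,-4],0,0.8],[[0,0,-4.5],0,0.8],[[0,0,-4],6.5,0.8],[[0,0,0],6.6,0.8],[[4.4,0.2,0],0,0.8]])

```text
time_s: 16.75
tool_pos: [0.5974, -0.1866, 0.1891]
tcp_rot: [0.001, 0.636, 0.772, -0.0]
ft_force: [0.8, 1.1, -1.6]
width: 0.0335
grasp_force: 35.2
```

>>> play_rows(increments=[[[4.4,0.2,0],0,0.8],[[4.4,0.2,0],0,0.8],[[4.4,0.2,0],0,0.8],[[4.4,0.2,0],0,0.8],[[4.4,0.2,0],0,0.8]])

```text
time_s: 17.25
tool_pos: [0.5615, 0.036, 0.1885]
tcp_rot: [-0.0, 0.632, 0.775, -0.0]
ft_force: [0.5, -0.3, -0.8]
width: 0.0331
grasp_force: 35.3
```

>>> play_rows(increments=[[[4.4,0.2,0],0,0.8],[[3,0.2,0],0,0.8],[[1,0.2,1],0,0.8],[[0,0,2],0,0.8],[[0,0,2],0,0.8]])

```text
time_s: 17.75
tool_pos: [0.5513, 0.1179, 0.1377]
tcp_rot: [-0.0, 0.632, 0.775, -0.0]
ft_force: [0.5, -0.3, -0.8]
width: 0.0331
grasp_force: 35.3
```

>>> play_rows(increments=[[[0,0,1],0,0.8],[[0,0,0],0,0.8],[[0,0,0],0,0.8],[[0,0,0],0,0.8]])

```text
time_s: 18.15
tool_pos: [0.552, 0.1176, 0.1301]
tcp_rot: [0.0, 0.633, 0.774, 0.0]
ft_force: [0.4, 0.1, -1.3]
width: 0.0335
grasp_force: 35.3
```

```bash
python3 -c "
from h import *
plan((.5509,.1218,.11),101.5)"
```

```text
t 18.15 pos [0.552  0.1176 0.1301] ang 101.52 q6 1.43 spin 0.02 then cm [ 0.43 -0.02  2.01] F [ 0.4  0.1 -1.3] tau [0.02 0.03 0.04] w 0.0335
```

>>> play_rows(increments=[[[0.4,0,1],0,0.8],[[0,0,1.5],0,0.8],[[0,0,0.5],0,0.8],[[0,0,0],0,0.8],[[0,0,0],0,0.8]])

```text
time_s: 18.65
tool_pos: [0.5508, 0.1219, 0.0996]
tcp_rot: [0.0, 0.632, 0.775, 0.0]
ft_force: [0.3, -0.5, -0.5]
width: 0.0339
grasp_force: 35.3
```

```bash
python3 -c "
from h import *
plan((.5509,.1218,.09),101.5)"
```

```text
t 18.65 pos [0.5508 0.1219 0.0996] ang 101.55 q6 1.44 spin 0.05 then cm [-0.01  0.01  0.96] F [ 0.3 -0.5 -0.5] tau [-0.01  0.01  0.02] w 0.0339
```

>>> play_rows(increments=[[[0,0,0.5],0,0.8],[[0,0,0.3],0,0.8],[[0,0,0.2],0,0.8],[[0,0,0],0,0.8]])

```text
time_s: 19.05
tool_pos: [0.5504, 0.1218, 0.089]
tcp_rot: [-0.0, 0.632, 0.775, -0.0]
ft_force: [0.6, 0.1, -0.8]
width: 0.0339
grasp_force: 35.3
```

>>> play_rows(increments=[[[0,0,0.1],0,0.8],[[0,0,0.1],0,0.8],[[0,0,0],0,0.8]])

```text
time_s: 19.35
tool_pos: [0.5506, 0.1218, 0.0872]
tcp_rot: [-0.0, 0.632, 0.775, -0.0]
ft_force: [-0.1, -0.1, -0.5]
width: 0.0337
grasp_force: 35.3
```

>>> play_rows(increments=[[[0,0,0.1],0,0.8],[[0,0,0.1],0,0.8],[[0,0,0],0,0.8]])

```text
time_s: 19.65
tool_pos: [0.5505, 0.1218, 0.0851]
tcp_rot: [-0.0, 0.632, 0.775, -0.0]
ft_force: [-0.4, -0.2, -0.3]
width: 0.0337
grasp_force: 35.3
```

>>> play_rows(increments=[[[0,0,0.1],0,0.8],[[0,0,0.1],0,0.8],[[0,0,0],0,0.8]])

```text
time_s: 19.95
tool_pos: [0.5505, 0.1218, 0.0831]
tcp_rot: [-0.0, 0.632, 0.775, -0.0]
ft_force: [0.2, 0.6, -0.5]
width: 0.0335
grasp_force: 35.3
```

>>> play_rows(increments=[[[0,0,0.15],0,0.8],[[0,0,0.15],0,0.8],[[0,0,0],0,0.8]])

```text
time_s: 20.25
tool_pos: [0.5504, 0.1218, 0.08]
tcp_rot: [-0.0, 0.632, 0.775, -0.0]
ft_force: [0.7, 0.2, -1.6]
width: 0.0336
grasp_force: 35.3
```

>>> play_rows(increments=[[[0,0,0.15],0,0.8],[[0,0,0.15],0,0.8],[[0,0,0],0,0.8]])

```text
time_s: 20.55
tool_pos: [0.5505, 0.1218, 0.077]
tcp_rot: [-0.0, 0.632, 0.775, -0.0]
ft_force: [-0.6, -0.4, -0.9]
width: 0.0336
grasp_force: 35.3
```

>>> play_rows(increments=[[[0,0,0.2],0,0.8],[[0,0,0.2],0,0.8],[[0,0,0.2],0,0.8],[[0,0,0],0,0.8]])

```text
time_s: 20.95
tool_pos: [0.5504, 0.1218, 0.0709]
tcp_rot: [-0.0, 0.632, 0.775, -0.0]
ft_force: [0.1, -0.8, -0.7]
width: 0.0336
grasp_force: 35.3
```

>>> play_rows(increments=[[[0,0,0.3],0,0.8],[[0,0,0.3],0,0.8],[[0,0,0.2],0,0.8],[[0,0,0],0,0.8]])

```text
time_s: 21.35
tool_pos: [0.5504, 0.1218, 0.0629]
tcp_rot: [-0.0, 0.632, 0.775, -0.0]
ft_force: [1.0, 0.4, -0.1]
width: 0.0338
grasp_force: 35.3
```

>>> play_rows(increments=[[[0,0,0.1],0,0.8],[[0,0,0.05],0,0.8],[[0,0,0],0,0.8]])

```text
time_s: 21.65
tool_pos: [0.5506, 0.1218, 0.0618]
tcp_rot: [0.0, 0.632, 0.775, 0.0]
ft_force: [0.3, -0.7, -0.6]
width: 0.0337
grasp_force: 35.3
```

>>> play_rows(increments=[[[0,0,0.05],0,0.8],[[0,0,0],0,0.8]])

```text
time_s: 21.85
tool_pos: [0.5506, 0.1218, 0.0613]
tcp_rot: [0.0, 0.632, 0.775, 0.0]
ft_force: [-0.4, 1.0, -0.8]
width: 0.0337
grasp_force: 35.3
```

>>> play_rows(increments=[[[0,0,0.05],0,0.8],[[0,0,0],0,0.8]])

```text
time_s: 22.05
tool_pos: [0.5506, 0.1218, 0.0608]
tcp_rot: [-0.0, 0.632, 0.775, 0.0]
ft_force: [0.4, -0.6, -0.2]
width: 0.0337
grasp_force: 35.3
```

>>> play_rows(increments=[[[0,0,0.03],0,0.8],[[0,0,0],0,0.8]])

```text
time_s: 22.25
tool_pos: [0.5506, 0.1218, 0.0605]
tcp_rot: [0.0, 0.632, 0.775, 0.0]
ft_force: [-0.2, -0.5, -1.2]
width: 0.0336
grasp_force: 35.3
```

>>> play_rows(increments=[[[0,0,0.03],0,0.8],[[0,0,0],0,0.8]])

```text
time_s: 22.45
tool_pos: [0.5506, 0.1219, 0.0604]
tcp_rot: [0.0, 0.632, 0.775, 0.0]
ft_force: [-1.4, 0.6, 3.7]
width: 0.0334
grasp_force: 35.6
```

Contact came at 3.7 N at the height expected, so the cap is on the flange. I'll open the gripper and lift.

>>> play_rows(increments=[[[0,0,0],0,0.55],[[0,0,0],0,0.4],[[0,0,0],0,0.4],[[0,0,-1],0,0.4],[[0,0,-2],0,0.4]])

```text
time_s: 22.95
tool_pos: [0.5498, 0.1218, 0.0898]
tcp_rot: [-0.001, 0.632, 0.775, -0.001]
ft_force: [0.7, -0.2, 0.1]
width: 0.0513
grasp_force: 0.0
```

>>> play_rows(increments=[[[0,0,-4],0,0.4],[[0,0,-4],0,0.4],[[0,0,0],0,0.4],[[0,0,0],0,0.4],[[0,0,0],0,0.4]])

```text
time_s: 23.45
tool_pos: [0.5501, 0.1218, 0.1696]
tcp_rot: [-0.0, 0.632, 0.775, -0.0]
ft_force: [-0.2, -0.1, -0.2]
width: 0.051
grasp_force: 0.0
```

```bash
python3 - <<'E'
from h import *
s=r.read_state();im=vision.read_camera("wrist");c=cam("wrist",s)
hsv=cv2.cvtColor(np.ascontiguousarray(im),cv2.COLOR_RGB2HSV).astype(int)
a=np.radians(np.arange(0,360,2)); ctr=(.5508,.1225)
for z in (.066,.03): q=proj(c,np.c_[ctr[0]+.017*np.cos(a),ctr[1]+.017*np.sin(a),0*a+z]);print("pred cap",z,q.min(0).round(1),q.max(0).round(1))
m=((hsv[...,0]>14)&(hsv[...,0]<32)&(hsv[...,1]>110)).astype(np.uint8)
m[:, :250]=0;m[:,390:]=0;m[:130]=0;m[280:]=0
m=cv2.morphologyEx(m,cv2.MORPH_OPEN,np.ones((3,3),np.uint8))
n,l,st,ce=cv2.connectedComponentsWithStats(m)
for k in range(1,n):
    if st[k,4]>60: print("brass",st[k].tolist(),ce[k].round(1))
cv2.imwrite("pics/w7.png",im[:,:,::-1])
plan((.5509,.1218,.17),101.5)
E
python3 kn.py
```

```text
pred cap 0.066 [297.9 187.6] [346.9 233.8]
pred cap 0.03 [300.7 175.2] [343.6 216.2]
brass [297, 178, 48, 55, 1474] [319.4 207.6]
brass [250, 188, 21, 11, 205] [259.6 193.2]
brass [265, 246, 125, 34, 2374] [330.2 267. ]
t 23.5 pos [0.55   0.1218 0.1692] ang 101.54 q6 1.44 spin 0.04 then cm [-0.02  0.09 -0.08] F [-0.4 -0.3 -0.3] tau [-0.01 -0.01 -0.02] w 0.0511
red [179, 180, 20, 22, 364] px [188. 190.] r 107.4 ang 188.93
red [204, 186, 44, 16, 636] px [226. 193.] r 77.8 ang 189.67
red [278, 196, 17, 3, 48] px [286. 197.] r 30.3 ang 192.28
t 23.55 pos [0.55   0.1218 0.1691] ang 101.54 q6 1.44 spin -105.46 then cm [-0.23 -0.03 11.91] F [ 0.5 -0.1  0.3] tau [-0.03 -0.01  0.  ] w 0.051
```

The cap is upright on the spindle: the measured blob matches the predicted outline from 30 to 66 mm. The plunger is still home and the gripper is clear.

```bash
python3 -c "
from cell import workorder
print(workorder.finish_job())"
```

```text
the job is handed in; nothing more can be done
None
```

The flange is turned until the plunger dropped into the notch, the brass cap sits flat on it over the spindle, the gripper is clear and the job is handed in at about 24 s; no verdict was shown.

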